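# Put the demonstration gearbox into gear

### The arm

A 7-joint arm with a two-finger parallel gripper is mounted at the origin on the work surface. World frame = base frame: x ahead of the robot, y to its left, z up, the work surface at z = 0. Lengths are in mm, angles in rad, forces in N, time in s.
With the tool pointing down it reaches from about 425 to 875 mm from the base axis. Payload 4.7 kg.
Tool frame: the origin (TCP) lies midway between the tips of the shut fingers; the grasp point (between the pads) lies 19 mm behind it; x points along the fingers, z is the direction in which the jaws open and shut, and the axes are right-handed (so a half turn about x gives the same grasp; the last joint's range is limited). The gripper opens to 87 mm and grips with 3 to 60 N. Pads are 19 mm wide; open, the fingers measure 117 mm over their backs; the gripper's body (75 mm by 190 mm) begins 51 mm behind the grasp point.
Start: joints at [1.196, 0.321, -0.07, 1.45, 0.023, 1.371, -0.057], TCP at [246.383, -601.516, 222.587] pointing down, gripper open.
Joint ranges: [-2.86, 2.86], [-0.3, 2.09], [-1.38, 1.24], [0.06, 2.45], [-1.56, 4.7], [0.09, 2.05], [-2.69, 2.69]. Speed limits (rad/s): [2.57, 2.57, 3.14, 3.14, 3.14, 3.14, 3.14].

### API

Orientations are given as a unit quaternion [w, x, y, z].
In Python, from cell import r gives the robot as it stands.
- The arm moves only by the shell command python3 -m pendant 'ROWS' [FORCE]. ROWS is a JSON object of lists of equal length, an entry for each row: "delta_pos": the shift along the tool's x, y, z in m, a list of three; "twist": the turn, a rotation vector about the tool's x, y, z in rad, a list of three; "hand": the opening in per cent of the stroke, from 0 (shut) to 100 (fully open). In form: {"delta_pos": [[dx, dy, dz], ...], "twist": [[rx, ry, rz], ...], "hand": [hand, ...]}. A call has 1 to 5 rows; each row is the pose to reach, as a shift and turn from the pose commanded when the call began, along the tool's axes at that moment; what a row does not reach only later rows make up. A row lasts 1/12 s, in which the tool goes at most 41.7 mm and 7.16 degrees, less where a joint would pass 70% of its speed; a pose out of reach is approached as far as the arm can. A call with a gripper value outside its range is refused whole. The fingers move at their own pace and stop on an object; FORCE is the grip in N (left out, the last holds). Time passes only in rows, so rows that repeat a pose let the fingers close. It gives the time, the measured TCP pose, the force and the opening at its end, in the units of the state.
- r.get_state(): the state, without advancing time (a new reading comes with each control period).
- r.capture(name): name is "scene" or "top" or "wrist"; returns a dict with "img" (400x640x3 uint8, red, green, blue), "vfov" (degrees; the focal length in pixels is half the picture's height over the tangent of half this angle, whatever the lens; pixels are square), "cx", "cy" (the principal point, pixels), "k1" (the pictures are not rectified: a ray, as slopes to the right and down, at radius r is drawn at 1 + k1 r^2 times it, then the intrinsics apply), "position" and "attitude" of the camera in the world. Camera axes: x right, y down, z forward; pixel columns grow to the right and rows downward; lengths in mm; the calibration is good to about 2 mm. A picture is of the moment at which its call begins. There is no depth.
- r.sign_off(): hands the job in, once; it reports no verdict.
The state is a dict: "t": time; "joint_pos": joint angles; "qd": joint speeds; "tau": joint torques, N m; "eef_pos": TCP position; "orientation": TCP orientation; "contact_force": force on the tool from outside, world axes, zero at the start; "wrist_torque": the same for the moment, N m; "grip_width": finger opening in mm.
Only numpy, scipy, OpenCV 4.12 (cv2) and the standard library are available. Lean on these libraries where they do the work, as an engineer would, in place of code of your own. Each camera call takes 0.05 s, during which the arm holds its last target.

### The job

Put the demonstration gearbox on the table into gear: with a fingertip, push its shift lever along the neutral lane of the L-shaped gate as far as the bend, then push it round the corner and fully home at the end of the other leg. Push gently and do not grip the lever, leave the loose parts on and around the gearbox where they are, and take the hand away when the lever is home.

Things in the scene. Friction and masses are not known exactly. Their poses are not given: they have to be found in the camera images.
- gearbox: Demonstration gearbox, fixed: black base 270 x 220 x 12 mm, yellow gears between aluminium end plates 142 mm tall on its +y half, gate and shift lever on its -y half. Origin: centre of the base's underside, z up. +y: along the neutral lane from the parked end to the bend; +x: along the second leg from bend to end. At yaw 0 +x points away from the robot; turned up to 26 degrees either way.
- gate_center (a point): Centre of the top face of the gate, a steel plate 100 x 100 x 6 mm on four posts, 153 mm above the table; its axes are the gearbox's. The lever stands up through its L-shaped slot, 14 mm wide. Slot middle line from this point (x, y mm): parked end (-18, -20), bend (-18, 20), end in gear (18, 20).
- knob_center (a point): Centre of the black ball knob, 38 mm across, on the shift lever's 10 mm steel stem; 222 to 226 mm above the table, nothing else so tall near it. The lever tilts about a pivot 50 mm above the table, 178 mm from the knob's centre. Only the slot stops it (stem has 2 mm play each side); it stays where it is left. About 2 to 4 N at the knob moves it.
- knob_at_bend (a point): Fixed point on the gearbox: where the knob's centre stands when the stem is in the middle of the slot at the bend. Against the stop at the end of the lane the knob stands about 3 mm farther along the gearbox's +y.
- knob_in_gear (a point): Fixed point on the gearbox: where the knob's centre stands when the stem is nearly at the end of the second leg, 62 mm from knob_at_bend along the gearbox's +x. Fully home, against the end of the slot, the knob stands about 3 mm farther along +x.
- shift_lever (a joint): Sideways tilt of the lever along the neutral lane, rad: 0 parked at the lane's far end, 0.39 in line with the second leg, about 0.41 against the stop at the bend. 0.1 rad is 18 mm at the knob. It starts between 0 and 0.16.
- selector_shaft (a joint): Tilt of the lever along the second leg, rad: 0 in the neutral lane, 0.36 in gear, about 0.375 against the end of the slot. 0.1 rad is 18 mm at the knob. It can only leave 0 when the lever is at the bend.
- spare_gear: Loose yellow gear, 44 mm across, 14 mm tall, lying on the base plate beside the gate, to be left alone. Origin: centre of its underside.
- spare_pinion: Loose yellow pinion, 28 mm across, 24 mm tall, on the base plate beside the gate, to be left alone. Origin: centre of its underside.
- motor_block: Loose yellow motor, 32 x 32 x 44 mm with a 12 mm shaft on top, standing on the table close to the gearbox, to be left alone. Origin: centre of its underside.
- wheel: Loose black wheel, 60 mm across, 26 mm tall, lying flat on the table close to the gearbox, to be left alone. Origin: centre of its underside.
- screwdriver: Screwdriver, 180 mm long, lying on the table on the robot's right, to be left alone.
- beam: Loose black beam, 160 x 16 x 16 mm, lying on the table on the robot's left, to be left alone. Origin: centre of its underside.
- battery_pack: Loose grey battery pack, 90 x 60 x 30 mm, on the table on the robot's left, to be left alone. Origin: centre of its underside.
- axle_jar: Clear jar with a white cap, 56 mm across, 75 mm tall, on the table on the robot's right, to be left alone. Origin: centre of its underside.

How it is judged (in metres and radians):
On the way, in this order (a step that is already met when the one before it is completed fails the run):
1. the lever is pushed along the neutral lane to the bend (value of joint shift_lever above 0.35 rad and value of joint selector_shaft below 0.25 rad), for 0.05 s.
2. the lever is pushed round the corner to the end of the second leg (value of joint selector_shaft above 0.335 rad), for 0.1 s.
At the end, for the whole second after the job is handed in: The lever stands still at the end of the second leg, tilted at least 0.335 rad (full travel about 0.377, so within about 7 mm of its stop at the knob); all loose parts are within 15 mm of where they were (value of joint selector_shaft above 0.335 rad and value of joint shift_lever above 0.33 rad and velocity of joint selector_shaft between -0.05 and 0.05 rad/s and distance of each of spare_gear, spare_pinion, motor_block, wheel, screwdriver, beam, battery_pack, axle_jar from where it was at the start of the episode below 0.015 m); the robot touches nothing.
It fails at once if a loose part on or around the gearbox is lifted or pushed away (more than 15 mm) (distance of any of spare_gear, spare_pinion, motor_block, wheel, screwdriver, beam, battery_pack, axle_jar from where it was at the start of the episode above 0.015 m).
It fails at once if the lever is gripped or forced (more than 35 N in all between fingers and lever; a gentle push takes 4 N) (contact force between the fingers and shift_lever above 35 N).
It also fails if it takes over 38 s, if anything falls off the work surface, if the arm or the gripper's body presses on something with over 40 N, if the wrist force passes 120 N, or if a joint passes its speed limit or range.

## Working session

There is one attempt and no reset: what is moved stays moved. The work goes in short steps, Python scripts to look and compute and a shell command to move; the robot and the scene stay as the last step left them, time stands still between calls to the robot, and variables do not carry over. Pictures are saved under pics/ and viewed, and the job is handed in when it is done.

```bash
ls; mkdir -p pics; python3 - <<'E'
from cell import r
import cv2
s=r.get_state(); print(s)
for n in ("scene","top","wrist"):
    c=r.capture(n); cv2.imwrite(f"pics/{n}0.png",c["img"][:,:,::-1]); print(n,{k:v for k,v in c.items() if k!="img"})
E
```

```text
pics
{'t': 0.0, 'joint_pos': array([ 1.19610593,  0.32178516, -0.07007664,  1.45169239,  0.02260131,
        1.37077645, -0.05690634]), 'qd': array([-2.79064049e-04, -7.65628766e-04,  2.88982399e-04,  1.41628640e-03,
        4.80794574e-05, -9.05324567e-04,  4.98402755e-04]), 'tau': array([-8.13379120e-04, -4.91292214e+01, -4.04678872e-01, -3.12529600e+01,
       -6.41090423e-02,  4.36675921e-02,  1.73954695e-04]), 'eef_pos': array([ 246.13360939, -600.99748973,  221.4772826 ]), 'orientation': array([ 0.5866023 ,  0.39432914,  0.58774179, -0.39365194]), 'contact_force': array([ 0.02106775, -0.83556066,  0.72063446]), 'wrist_torque': array([-0.02627546, -0.01819691,  0.00745352]), 'grip_width': 87.07107502274656}
scene {'vfov': 47.47256906235176, 'cx': 310.18865185875, 'cy': 196.04833244830508, 'k1': -0.09748894322734972, 'position': array([1385.39291512, -154.27842193, 1168.68617042]), 'attitude': array([-0.25536328,  0.71589741,  0.61564291, -0.20800071])}
top {'vfov': 51.31344225182818, 'cx': 320.2969356805029, 'cy': 199.15935171009937, 'k1': 0.018644360543318774, 'position': array([ 420.05818832,  -24.95005135, 1207.57627003]), 'attitude': array([-0.06657257,  0.71209071, -0.69695674,  0.05240436])}
wrist {'vfov': 70.56554552880358, 'cx': 317.1013175452956, 'cy': 201.05669660903814, 'k1': -0.03918024782453697, 'position': array([ 313.40234346, -573.97515453,  384.64047165]), 'attitude': array([ 0.10949455,  0.82360274, -0.55157558, -0.07385021])}
```

View pics/scene0.png

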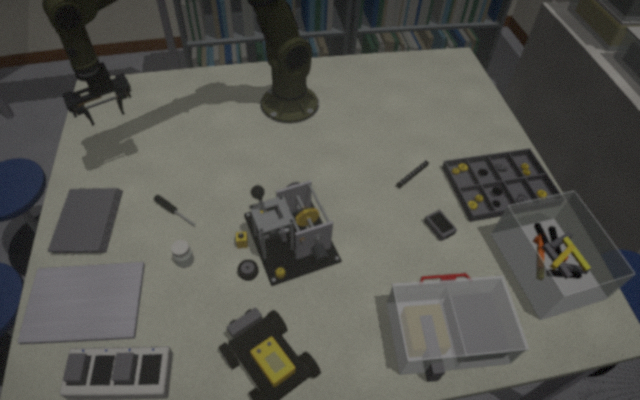

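View pics/top0.png

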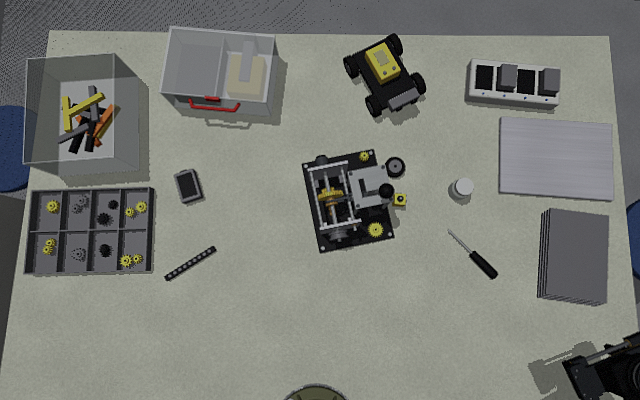

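View pics/wrist0.png

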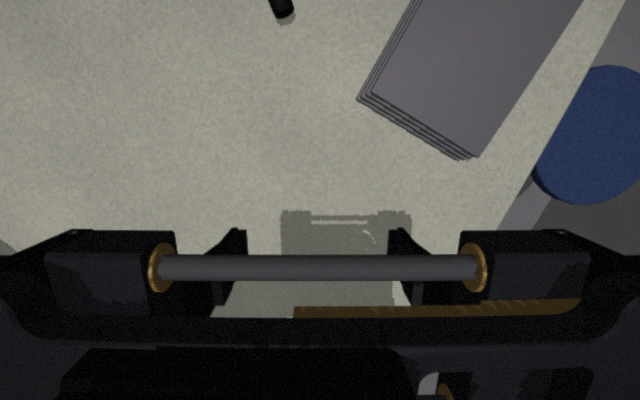

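The scene and top views both show the gearbox, at (295,225) and (350,200). The knob is at (257,191) and (386,191). I'll zoom in on both.

```bash
cat > h.py <<'E'
import numpy as np, cv2
from scipy.spatial.transform import Rotation as R
def rot(q): return R.from_quat([q[1],q[2],q[3],q[0]])
def f(c): return 200/np.tan(np.radians(c["vfov"])/2)
def proj(c,P):
    p=rot(c["attitude"]).inv().apply(np.atleast_2d(P)-c["position"]); s=p[:,:2]/p[:,2:]
    s=s*(1+c["k1"]*(s**2).sum(1,keepdims=True)); return s*f(c)+[c["cx"],c["cy"]]
def ray(c,u):
    d=(np.array(u,float)-[c["cx"],c["cy"]])/f(c); s=d.copy()
    for _ in range(30): s=d/(1+c["k1"]*(s**2).sum())
    v=rot(c["attitude"]).apply([s[0],s[1],1]); return c["position"],v
def atz(c,u,z):
    o,v=ray(c,u); return o+v*(z-o[2])/v[2]
E
python3 - <<'E'
import cv2
for n,(x,y,w,h) in {"top":(290,135,130,130),"scene":(220,165,140,130)}.items():
    i=cv2.imread(f"pics/{n}0.png")[y:y+h,x:x+w]; i=cv2.resize(i,None,fx=4.5,fy=4.5,interpolation=cv2.INTER_CUBIC)
    i=cv2.convertScaleAbs(i,alpha=1.5,beta=15)
    for k in range(0,w,20): cv2.putText(i,str(x+k),(int(k*4.5),10),0,.35,(0,0,255)); cv2.line(i,(int(k*4.5),12),(int(k*4.5),18),(0,0,255))
    for k in range(0,h,20): cv2.putText(i,str(y+k),(0,int(k*4.5)+4),0,.35,(0,0,255))
    cv2.imwrite(f"pics/{n}0z.png",i)
E
```

```text
(no output)
```

View pics/top0z.png

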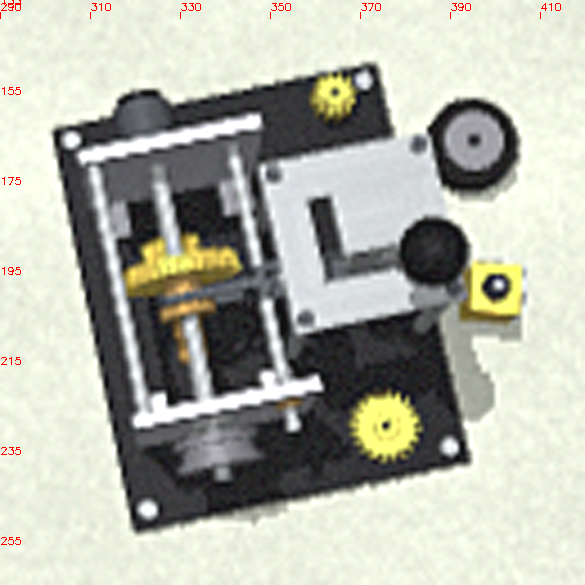

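View pics/scene0z.png

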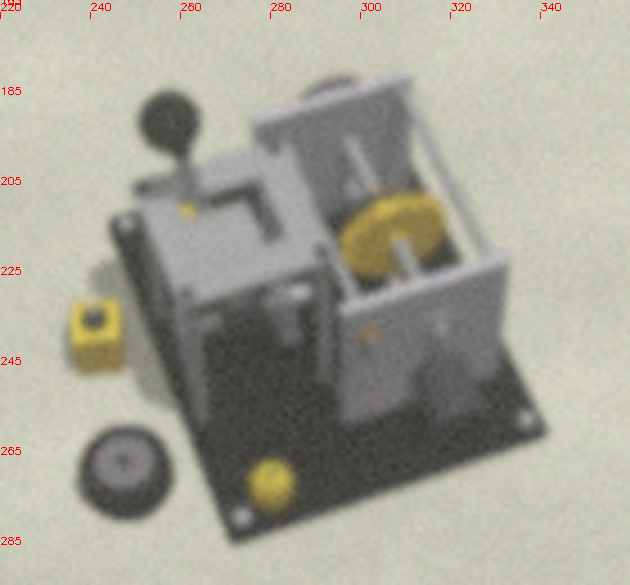

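```bash
cat > m.py <<'E'
from h import *
from cell import r
from scipy.optimize import least_squares
ct=r.capture("top"); cs=r.capture("scene")
T=lambda a:np.array(a)/4.5+[290,135]-0.4
S=lambda a:np.array(a)/4.5+[220,165]-0.4
cor=np.array([[135,110],[135,-110],[-135,-110],[-135,110]])
tu=T([[54,130],[375,64],[468,462],[136,531]])
su=S([[548,432],[232,545]])   # +x end: right=+y?, left=-y
def W(p,P): 
    return np.c_[R.from_euler('z',p[2]).apply(P)+[p[0],p[1],0]]
def res(p,t=True,s=True):
    P=W(p,np.c_[cor,np.full(4,12.)])
    o=[]
    if t:o.append((proj(ct,P)-tu).ravel())
    if s:o.append((proj(cs,P[:2])-su).ravel())
    return np.concatenate(o)
for k in ((1,0),(0,1),(1,1)):
    q=least_squares(lambda p:res(p,*k),[550,0,.2]).x; print(k,q[:2].round(1),np.degrees(q[2]).round(2),res(q,*k).round(2))
q=least_squares(lambda p:res(p,1,0),[550,0,.2]).x
kt=T([434,251]); ks=S([170,122])
o1,v1=ray(ct,kt); o2,v2=ray(cs,ks); v1/=np.linalg.norm(v1); v2/=np.linalg.norm(v2)
A=np.c_[v1,-v2]; t=np.linalg.lstsq(A,o2-o1,rcond=None)[0]; a=o1+t[0]*v1;b=o2+t[1]*v2
print("knob",a.round(1),b.round(1), "top@224",atz(ct,kt,224).round(1),"scene@224",atz(cs,ks,224).round(1))
inv=lambda P:R.from_euler('z',-q[2]).apply(np.array(P)-[q[0],q[1],0])
g=atz(ct,T([361.5,231.5]),153); print("gate",g.round(1),inv(g).round(1))
print("knob in gb",inv(atz(ct,kt,224)).round(1),inv((a+b)/2).round(1))
for nm,u in dict(slotUL=[307,200],slotUR=[330,195],slotinner=[348,257],slotbot=[328,284]).items():
    print(nm,(inv(atz(ct,T(u),153))-inv(g)).round(1))
E
python3 m.py
```

```text
(1, 0) [623.2 -75.8] 12.93 [-0.8  -0.38  0.55 -0.56  0.94  0.25 -0.7   0.57]
(0, 1) [626.8 -77.3] 13.64 [ 0.33 -0.17 -0.32  0.13]
(1, 1) [624.2 -75.8] 13.0 [-0.84 -0.65  0.48 -0.91  0.97 -0.15 -0.64  0.25  0.35 -0.51 -0.55 -0.97]
knob [ 611.7 -160.4  223.8] [ 611.8 -159.4  223.6] top@224 [ 611.6 -160.3  224. ] scene@224 [ 612.1 -159.4  224. ]
gate [ 636.  -128.8  153. ] [  0.6 -54.5 153. ]
knob in gb [-30.2 -79.8 224. ] [-30.  -79.4 223.7]
slotUL [24.4 26.5  0. ]
slotUR [24.6 13.   0. ]
slotinner [-12.9  10.8   0. ]
slotbot [-25.9  25.4   0. ]
```

```bash
cat > st.py <<'E'
from h import *
from cell import r
import sys
YAW=np.radians(13.0); G=np.array([636.,-128.8,0])   # gate centre
Rz=R.from_euler('z',YAW)
def show():
    s=r.get_state(); M=rot(s["orientation"]).as_matrix()
    print("t",round(s["t"],2),"tcp",s["eef_pos"].round(1),"gate-frame",Rz.inv().apply(s["eef_pos"]-G).round(1),"F_gb",Rz.inv().apply(s["contact_force"]).round(2),"grip",round(s["grip_width"],1))
    return s,M
def go(x,y,z,ang=None):
    """delta to gate-frame target (mm), tool axes; ang: desired angle of tool y vs gearbox x"""
    s,M=show(); P=Rz.apply([x,y,z])+G
    print("delta tool mm",(M.T@(P-s["eef_pos"])).round(1))
    Y=M.T@Rz.as_matrix(); 
    print("tool axes in gb frame (cols x y z)\n",Y.T.round(3))
    if ang is not None:
        # target: tool x down, tool y at angle ang in gb
        a=np.radians(ang); yx=Rz.apply([np.cos(a),np.sin(a),0]); xx=np.array([0,0,-1.]); D=np.c_[xx,yx,np.cross(xx,yx)]
        print("twist",R.from_matrix(M.T@D).as_rotvec().round(3))
if __name__=="__main__":
    a=[float(v) for v in sys.argv[1:]]
    go(*a) if a else show()
E
for a in 0 90 180 -90; do python3 st.py -31 -85 205 $a; done; python3 -c "
from cell import r;print(r.get_state()['joint_pos'])"
```

```text
t 0.25 tcp [ 246.3 -601.3  222.1] gate-frame [-486.  -372.7  222.1] F_gb [-0.65  0.38 -0.24] grip 87.0
delta tool mm [  17.2  495.5 -210.6]
tool axes in gb frame (cols x y z)
 [[-0.     0.987  0.161]
 [ 0.001  0.161 -0.987]
 [-1.    -0.    -0.001]]
twist [ 0.162 -0.001  0.   ]
t 0.25 tcp [ 246.3 -601.3  222.1] gate-frame [-486.  -372.7  222.1] F_gb [-0.65  0.38 -0.24] grip 87.0
delta tool mm [  17.2  495.5 -210.6]
tool axes in gb frame (cols x y z)
 [[-0.     0.987  0.161]
 [ 0.001  0.161 -0.987]
 [-1.    -0.    -0.001]]
twist [-1.409e+00 -1.000e-03 -1.000e-03]
t 0.25 tcp [ 246.3 -601.3  222.1] gate-frame [-486.  -372.7  222.1] F_gb [-0.65  0.38 -0.24] grip 87.0
delta tool mm [  17.2  495.5 -210.6]
tool axes in gb frame (cols x y z)
 [[-0.     0.987  0.161]
 [ 0.001  0.161 -0.987]
 [-1.    -0.    -0.001]]
twist [-2.98e+00 -0.00e+00 -1.00e-03]
t 0.25 tcp [ 246.3 -601.3  222.1] gate-frame [-486.  -372.7  222.1] F_gb [-0.65  0.38 -0.24] grip 87.0
delta tool mm [  17.2  495.5 -210.6]
tool axes in gb frame (cols x y z)
 [[-0.     0.987  0.161]
 [ 0.001  0.161 -0.987]
 [-1.    -0.    -0.001]]
twist [ 1.733e+00 -1.000e-03  1.000e-03]
[ 1.19611845  0.32141271 -0.07007733  1.45100398  0.02258328  1.37080517
 -0.05688756]
```

```bash
python3 -m pendant '{"delta_pos": [[0.01,0.495,-0.21],[0.01,0.495,-0.21],[0.01,0.495,-0.21],[0.01,0.495,-0.21],[0.01,0.495,-0.21]], "twist": [[0.162,0,0],[0.162,0,0],[0.162,0,0],[0.162,0,0],[0.162,0,0]], "hand": [0,0,0,0,0]}' 20; python3 st.py -31 -85 206 0
```

```text
t: 0.67
eef_pos: [393.6, -452.4, 218.7]
orientation: [0.553, 0.44, 0.553, -0.44]
contact_force: [0.3, -1.0, 1.0]
grip_width: 61.2
t 0.67 tcp [ 393.6 -452.4  218.7] gate-frame [-309.  -260.8  218.7] F_gb [ 0.11 -1.08  1.  ] grip 61.2
delta tool mm [  12.7  277.9 -175.9]
tool axes in gb frame (cols x y z)
 [[ 0.  1. -0.]
 [-0. -0. -1.]
 [-1.  0.  0.]]
twist [-0.  0. -0.]
```

```bash
python3 -m pendant '{"delta_pos": [[0.012,0.278,-0.176],[0.012,0.278,-0.176],[0.012,0.278,-0.176],[0.012,0.278,-0.176],[0.012,0.278,-0.176]], "twist": [[0,0,0],[0,0,0],[0,0,0],[0,0,0],[0,0,0]], "hand": [0,0,0,0,0]}'; python3 st.py -31 -85 206 0
```

```text
t: 1.08
eef_pos: [539.9, -304.4, 211.2]
orientation: [0.553, 0.44, 0.553, -0.44]
contact_force: [1.0, -0.2, 1.3]
grip_width: 28.4
t 1.08 tcp [ 539.9 -304.4  211.2] gate-frame [-133.1 -149.5  211.2] F_gb [ 0.95 -0.47  1.26] grip 28.4
delta tool mm [  5.2 102.1 -64.5]
tool axes in gb frame (cols x y z)
 [[ 0.  1. -0.]
 [-0. -0. -1.]
 [-1.  0.  0.]]
twist [-0.  0. -0.]
```

```bash
python3 -m pendant '{"delta_pos": [[0.005,0.102,-0.064],[0.005,0.102,-0.064],[0.005,0.102,-0.064],[0.005,0.102,-0.064],[0.005,0.102,-0.064]], "twist": [[0,0,0],[0,0,0],[0,0,0],[0,0,0],[0,0,0]], "hand": [0,0,0,0,0]}'; python3 - <<'E'
from st import *
go(-31,-65,206,0)
for n,(x,y,w,h) in {"top":(320,135,130,130),"scene":(190,130,180,130)}.items():
    c=r.capture(n); i=c["img"][y:y+h,x:x+w,::-1]; i=cv2.resize(i,None,fx=4,fy=4,interpolation=cv2.INTER_CUBIC)
    cv2.imwrite(f"pics/{n}1z.png",cv2.convertScaleAbs(i,alpha=1.5,beta=15))
E
```

```text
t: 1.5
eef_pos: [625.3, -216.9, 205.4]
orientation: [0.554, 0.439, 0.555, -0.438]
contact_force: [-0.8, -1.5, 0.2]
grip_width: 1.5
t 1.5 tcp [ 625.3 -216.9  205.4] gate-frame [-30.2 -83.4 205.4] F_gb [-1.11 -1.25  0.18] grip 1.5
delta tool mm [ -0.6  -0.7 -18.4]
tool axes in gb frame (cols x y z)
 [[-0.     1.     0.006]
 [ 0.002  0.006 -1.   ]
 [-1.    -0.    -0.002]]
twist [ 0.006 -0.002  0.   ]
```

View pics/scene1z.png

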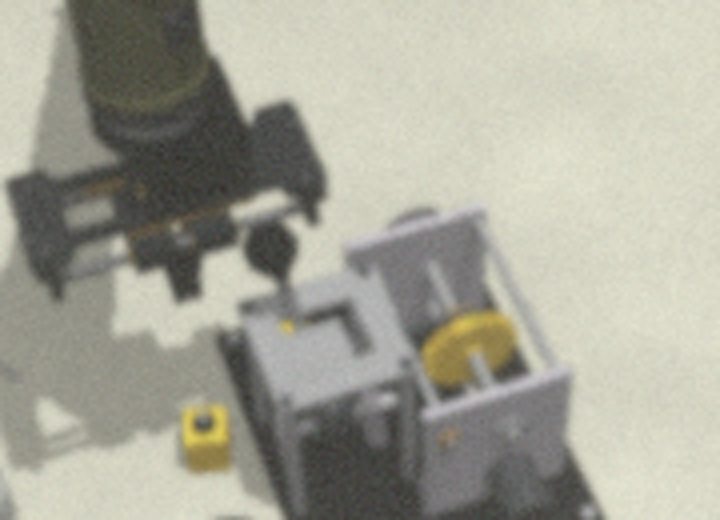

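View pics/top1z.png

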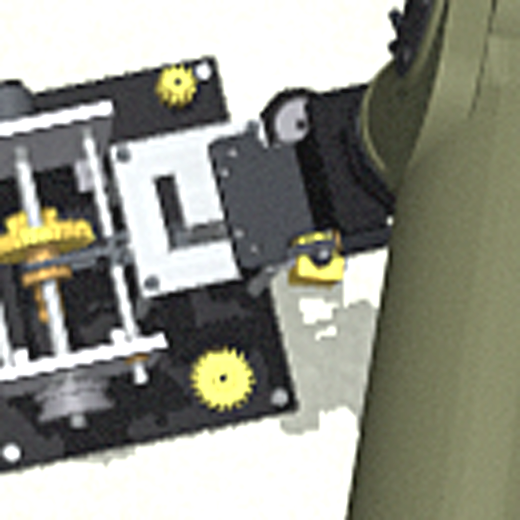

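Scene: the shut fingers are at crop (180,270), left of the knob at (272,248), and the way between them is clear. I'll push towards +y (tool -z) in small rows.

```bash
python3 -m pendant '{"delta_pos": [[0,0,-0.008],[0,0,-0.014],[0,0,-0.019],[0,0,-0.023],[0,0,-0.027]], "twist": [[0,0,0],[0,0,0],[0,0,0],[0,0,0],[0,0,0]], "hand": [0,0,0,0,0]}'; python3 st.py
```

```text
t: 2.02
eef_pos: [617.5, -194.1, 206.4]
orientation: [0.554, 0.44, 0.553, -0.44]
contact_force: [0.3, 0.6, 0.3]
grip_width: 0.3
t 2.02 tcp [ 617.5 -194.1  206.4] gate-frame [-32.7 -59.4 206.4] F_gb [0.38 0.51 0.26] grip 0.3
```

```bash
python3 -m pendant '{"delta_pos": [[0,0,-0.004],[0,0,-0.008],[0,0,-0.012],[0,0,-0.016],[0,0,-0.020]], "twist": [[0,0,0],[0,0,0],[0,0,0],[0,0,0],[0,0,0]], "hand": [0,0,0,0,0]}'; python3 st.py
```

```text
t: 2.43
eef_pos: [613.5, -175.8, 206.8]
orientation: [0.554, 0.44, 0.552, -0.441]
contact_force: [0.9, -3.1, 3.5]
grip_width: 0.5
t 2.43 tcp [ 613.5 -175.8  206.8] gate-frame [-32.5 -40.7 206.8] F_gb [ 0.15 -3.22  3.51] grip 0.5
```

```bash
python3 - <<'E'
from st import *
x,y,w,h=200,140,150,130
c=r.capture("scene"); i=c["img"][y:y+h,x:x+w,::-1]; i=cv2.resize(i,None,fx=4,fy=4,interpolation=cv2.INTER_CUBIC)
cv2.imwrite("pics/scene2z.png",cv2.convertScaleAbs(i,alpha=1.5,beta=15))
E
```

```text
(no output)
```

View pics/scene2z.png

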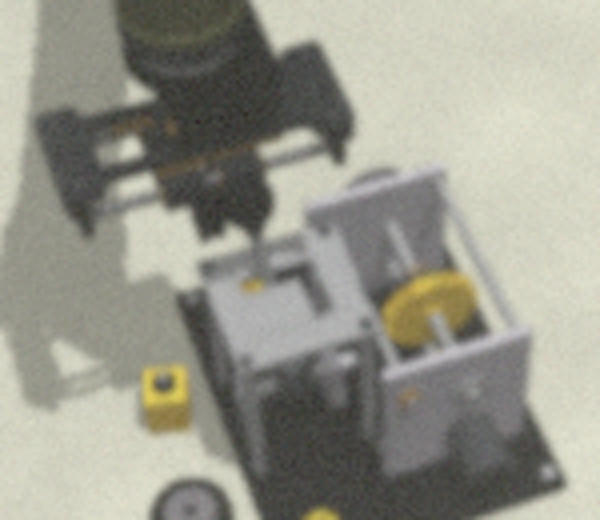

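The knob, at crop (250,205), is against the finger and has moved along. The push takes about 3 N, so I'll continue.

```bash
python3 -m pendant '{"delta_pos": [[0,0,-0.005],[0,0,-0.010],[0,0,-0.015],[0,0,-0.020],[0,0,-0.025]], "twist": [[0,0,0],[0,0,0],[0,0,0],[0,0,0],[0,0,0]], "hand": [0,0,0,0,0]}'; python3 - <<'E'
from st import *
show()
x,y,w,h=200,140,150,130
c=r.capture("scene"); i=c["img"][y:y+h,x:x+w,::-1]; i=cv2.resize(i,None,fx=4,fy=4,interpolation=cv2.INTER_CUBIC)
cv2.imwrite("pics/scene3z.png",cv2.convertScaleAbs(i,alpha=1.5,beta=15))
for yy in (-25,-10,0,10,20,34.6,37.6): 
    P=Rz.apply([-31,yy,224])+G; print(yy,proj(c,P)[0].round(1),((proj(c,P)[0]-[x,y])*4).round())
E
```

```text
t: 2.9
eef_pos: [607.5, -149.6, 206.0]
orientation: [0.553, 0.44, 0.554, -0.44]
contact_force: [0.6, -2.3, 2.9]
grip_width: 0.6
t 2.9 tcp [ 607.5 -149.6  206. ] gate-frame [-32.4 -13.9 206. ] F_gb [ 0.09 -2.36  2.94] grip 0.6
-25 [257.1 191.5] [228. 206.]
-10 [262.4 190. ] [250. 200.]
0 [266.  188.9] [264. 196.]
10 [269.5 187.9] [278. 192.]
20 [273.  186.9] [292. 187.]
34.6 [278.2 185.3] [313. 181.]
37.6 [279.2 185. ] [317. 180.]
```

View pics/scene3z.png

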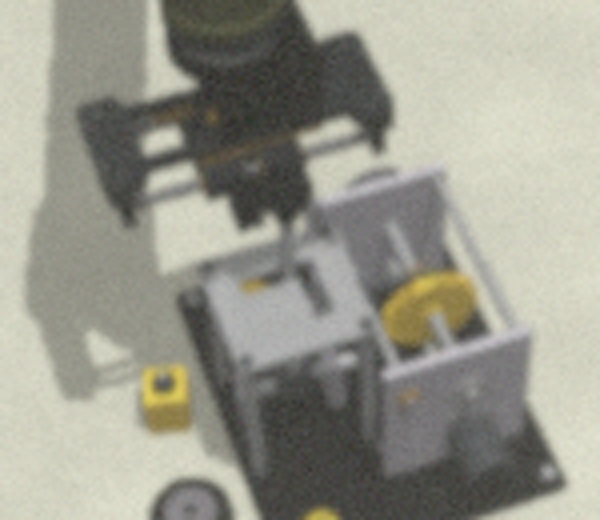

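The knob is near crop (290,190), so its y is about 18 mm. The bend is about 17 mm farther on.

```bash
python3 -m pendant '{"delta_pos": [[0,0,-0.003],[0,0,-0.006],[0,0,-0.009],[0,0,-0.012],[0,0,-0.0135]], "twist": [[0,0,0],[0,0,0],[0,0,0],[0,0,0],[0,0,0]], "hand": [0,0,0,0,0]}'; python3 st.py
```

```text
t: 3.37
eef_pos: [604.6, -136.6, 205.8]
orientation: [0.553, 0.44, 0.554, -0.44]
contact_force: [1.4, -1.8, 0.3]
grip_width: 0.6
t 3.37 tcp [ 604.6 -136.6  205.8] gate-frame [-32.4  -0.5 205.8] F_gb [ 1.01 -2.04  0.34] grip 0.6
```

```bash
python3 -m pendant '{"delta_pos": [[0,0,-0.0015],[0,0,-0.003]], "twist": [[0,0,0],[0,0,0]], "hand": [0,0]}'; python3 st.py
```

```text
t: 3.53
eef_pos: [604.0, -134.2, 205.7]
orientation: [0.553, 0.44, 0.553, -0.44]
contact_force: [2.7, -2.6, -1.4]
grip_width: 0.6
t 3.53 tcp [ 604.  -134.2  205.7] gate-frame [-32.4   1.9 205.7] F_gb [ 2.02 -3.12 -1.4 ] grip 0.6
```

```bash
python3 -m pendant '{"delta_pos": [[0,0,-0.001],[0,0,-0.002]], "twist": [[0,0,0],[0,0,0]], "hand": [0,0]}'; python3 st.py;
```

```text
t: 3.7
eef_pos: [603.4, -132.4, 205.7]
orientation: [0.553, 0.44, 0.554, -0.44]
contact_force: [2.1, -2.2, -1.6]
grip_width: 0.4
t 3.7 tcp [ 603.4 -132.4  205.7] gate-frame [-32.6   3.8 205.7] F_gb [ 1.53 -2.56 -1.58] grip 0.4
```

```bash
python3 -m pendant '{"delta_pos": [[0,0,-0.001],[0,0,-0.002]], "twist": [[0,0,0],[0,0,0]], "hand": [0,0]}'; python3 st.py;
```

```text
t: 3.87
eef_pos: [602.8, -130.6, 205.7]
orientation: [0.553, 0.44, 0.554, -0.44]
contact_force: [1.4, -2.6, -1.6]
grip_width: 0.4
t 3.87 tcp [ 602.8 -130.6  205.7] gate-frame [-32.7   5.7 205.7] F_gb [ 0.8  -2.89 -1.64] grip 0.4
```

```bash
python3 -m pendant '{"delta_pos": [[0,0,-0.001],[0,0,-0.002]], "twist": [[0,0,0],[0,0,0]], "hand": [0,0]}'; python3 - <<'E'
from st import *
show()
for n,(x,y,w,h) in {"scene":(200,140,150,130),"top":(290,135,130,130)}.items():
    c=r.capture(n); i=c["img"][y:y+h,x:x+w,::-1]; i=cv2.resize(i,None,fx=4,fy=4,interpolation=cv2.INTER_CUBIC)
    cv2.imwrite(f"pics/{n}4z.png",cv2.convertScaleAbs(i,alpha=1.7,beta=20))
E
```

```text
t: 4.03
eef_pos: [602.3, -128.7, 205.8]
orientation: [0.553, 0.44, 0.554, -0.44]
contact_force: [1.7, -2.6, -2.1]
grip_width: 0.5
t 4.03 tcp [ 602.3 -128.7  205.8] gate-frame [-32.8   7.7 205.8] F_gb [ 1.1  -2.88 -2.09] grip 0.5
```

View pics/scene4z.png

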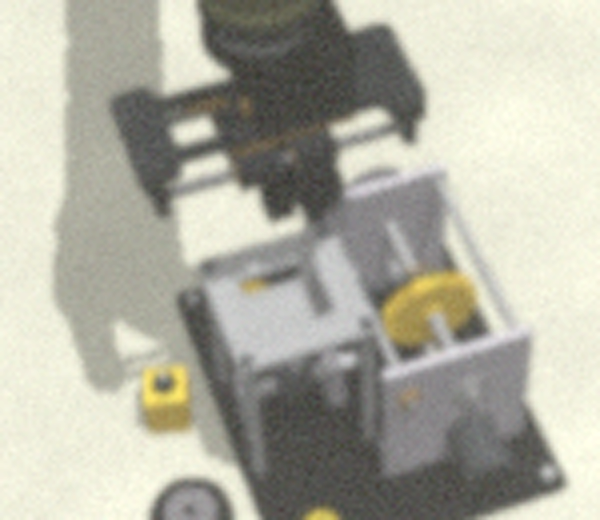

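View pics/top4z.png

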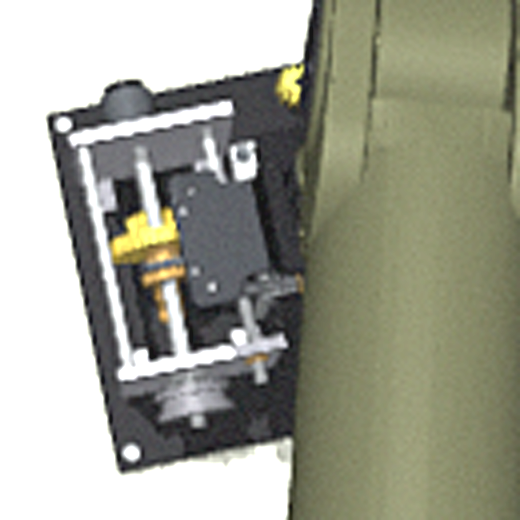

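The blob of the knob is near crop (320,195), which is about the bend. I'll keep pushing in small rows until the stop shows in the force.

```bash
python3 -m pendant '{"delta_pos": [[0,0,-0.001],[0,0,-0.002]], "twist": [[0,0,0],[0,0,0]], "hand": [0,0]}'; python3 st.py;
```

```text
t: 4.3
eef_pos: [602.0, -127.4, 205.9]
orientation: [0.553, 0.44, 0.553, -0.441]
contact_force: [1.5, -4.9, -3.0]
grip_width: 0.8
t 4.3 tcp [ 602.  -127.4  205.9] gate-frame [-32.8   9.  205.9] F_gb [ 0.4  -5.15 -2.98] grip 0.8
```

```bash
python3 -m pendant '{"delta_pos": [[0,0,-0.001],[0,0,-0.001]], "twist": [[0,0,0],[0,0,0]], "hand": [0,0]}'; python3 st.py;
```

```text
t: 4.47
eef_pos: [601.9, -127.2, 205.9]
orientation: [0.554, 0.44, 0.553, -0.441]
contact_force: [2.2, -4.9, -3.3]
grip_width: 0.3
t 4.47 tcp [ 601.9 -127.2  205.9] gate-frame [-32.8   9.2 205.9] F_gb [ 1.02 -5.24 -3.31] grip 0.3
```

The stop at the bend is reached: the commanded 1 mm gave only 0.2 mm, at about 5 N. I'll back off and go round to the knob's -x side.

```bash
python3 -m pendant '{"delta_pos": [[0,0,0.025],[0,-0.005,0.027],[0,-0.040,0.027],[0,-0.048,0.027],[0,-0.048,0.018]], "twist": [[0,0,0],[0,0,0],[0,0,0],[0,0,0],[0,0,0]], "hand": [0,0,0,0,0]}'; python3 st.py -75 36 206 0
```

```text
t: 4.88
eef_pos: [557.1, -156.2, 206.2]
orientation: [0.552, 0.441, 0.552, -0.442]
contact_force: [0.1, -0.6, 0.4]
grip_width: 0.4
t 4.88 tcp [ 557.1 -156.2  206.2] gate-frame [-83.   -9.  206.2] F_gb [-0.02 -0.6   0.36] grip 0.4
delta tool mm [  0.2   7.8 -45. ]
tool axes in gb frame (cols x y z)
 [[-0.001  1.    -0.005]
 [-0.001 -0.005 -1.   ]
 [-1.    -0.001  0.001]]
twist [-0.005  0.001  0.001]
```

Now move across to line up behind the knob, and look.

```bash
python3 -m pendant '{"delta_pos": [[0,0,-0.030],[0,0,-0.045],[0,0.004,-0.045],[0,0.004,-0.045]], "twist": [[0,0,0],[0,0,0],[0,0,0],[0,0,0]], "hand": [0,0,0,0]}'; python3 - <<'E'
from st import *
go(-60,36,206,0)
for n,(x,y,w,h) in {"scene":(200,140,150,130),"top":(290,135,130,130)}.items():
    c=r.capture(n); i=c["img"][y:y+h,x:x+w,::-1]; i=cv2.resize(i,None,fx=4,fy=4,interpolation=cv2.INTER_CUBIC)
    cv2.imwrite(f"pics/{n}5z.png",cv2.convertScaleAbs(i,alpha=1.7,beta=20))
    for P in ([-31,34.6,224],[-31,37.6,224],[31,36,224],[34,36,224]): print(n,P,((proj(c,Rz.apply(P)+G)[0]-[x,y])*4).round())
E
```

```text
t: 5.22
eef_pos: [554.3, -106.3, 206.8]
orientation: [0.555, 0.439, 0.554, -0.438]
contact_force: [0.4, -0.6, 1.0]
grip_width: 0.4
t 5.22 tcp [ 554.3 -106.3  206.8] gate-frame [-74.6  40.3 206.8] F_gb [ 0.25 -0.67  1.05] grip 0.4
delta tool mm [ 0.8 14.6  4.4]
tool axes in gb frame (cols x y z)
 [[ 0.002  1.     0.005]
 [-0.     0.005 -1.   ]
 [-1.     0.002  0.   ]]
twist [ 0.005  0.    -0.002]
scene [-31, 34.6, 224] [313. 181.]
scene [-31, 37.6, 224] [317. 180.]
scene [31, 36, 224] [346. 249.]
scene [34, 36, 224] [348. 252.]
top [-31, 34.6, 224] [287. 242.]
top [-31, 37.6, 224] [282. 243.]
top [31, 36, 224] [262. 144.]
top [34, 36, 224] [261. 139.]
```

View pics/scene5z.png

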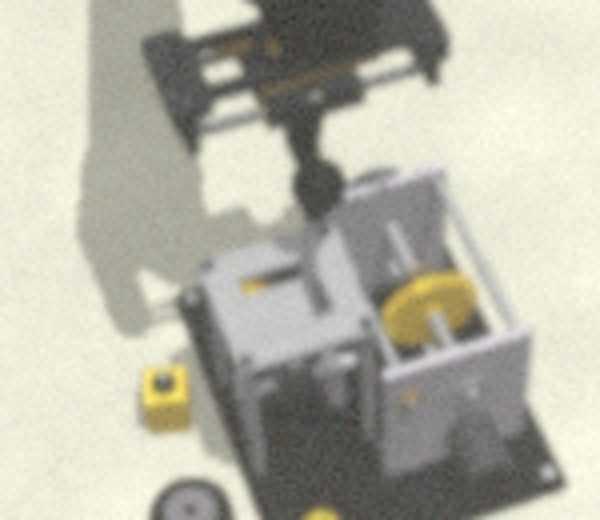

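View pics/top5z.png

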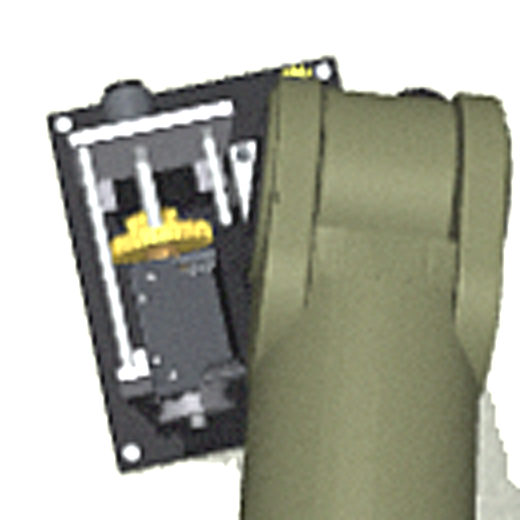

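Scene: the knob is at crop (318,186), against a prediction of (317,180), so the lever is at the bend stop. The finger is directly behind it. I'll push towards +x (tool +y).

```bash
python3 -m pendant '{"delta_pos": [[0,0.006,0.002],[0,0.011,0.002],[0,0.015,0.002],[0,0.019,0.002],[0,0.023,0.002]], "twist": [[0,0,0],[0,0,0],[0,0,0],[0,0,0],[0,0,0]], "hand": [0,0,0,0,0]}'; python3 st.py
```

```text
t: 5.73
eef_pos: [575.0, -106.6, 206.0]
orientation: [0.552, 0.44, 0.554, -0.441]
contact_force: [-5.0, -0.4, 3.3]
grip_width: 0.5
t 5.73 tcp [ 575.  -106.6  206. ] gate-frame [-54.4  35.3 206. ] F_gb [-4.95  0.78  3.29] grip 0.5
```

```bash
python3 -m pendant '{"delta_pos": [[0,0.003,0],[0,0.006,0],[0,0.009,0],[0,0.012,0]], "twist": [[0,0,0],[0,0,0],[0,0,0],[0,0,0]], "hand": [0,0,0,0]}'; python3 st.py
```

```text
t: 6.07
eef_pos: [587.6, -103.2, 206.2]
orientation: [0.553, 0.44, 0.553, -0.44]
contact_force: [-4.6, -0.8, 2.6]
grip_width: 0.3
t 6.07 tcp [ 587.6 -103.2  206.2] gate-frame [-41.4  35.8 206.2] F_gb [-4.71  0.24  2.56] grip 0.3
```

```bash
python3 -m pendant '{"delta_pos": [[0,0.004,0],[0,0.008,0],[0,0.012,0],[0,0.016,0],[0,0.02,0]], "twist": [[0,0,0],[0,0,0],[0,0,0],[0,0,0],[0,0,0]], "hand": [0,0,0,0,0]}'; python3 st.py
```

```text
t: 6.48
eef_pos: [607.5, -98.6, 206.0]
orientation: [0.553, 0.44, 0.553, -0.44]
contact_force: [-3.9, 0.8, 2.5]
grip_width: 0.7
t 6.48 tcp [607.5 -98.6 206. ] gate-frame [-20.9  35.9 206. ] F_gb [-3.66  1.66  2.51] grip 0.7
```

```bash
python3 -m pendant '{"delta_pos": [[0,0.004,0],[0,0.008,0],[0,0.012,0],[0,0.015,0],[0,0.018,0]], "twist": [[0,0,0],[0,0,0],[0,0,0],[0,0,0],[0,0,0]], "hand": [0,0,0,0,0]}'; python3 - <<'E'
from st import *
show()
x,y,w,h=200,140,150,130
c=r.capture("scene"); i=c["img"][y:y+h,x:x+w,::-1]; i=cv2.resize(i,None,fx=4,fy=4,interpolation=cv2.INTER_CUBIC)
cv2.imwrite("pics/scene6z.png",cv2.convertScaleAbs(i,alpha=1.7,beta=20))
E
```

```text
t: 6.9
eef_pos: [624.9, -94.7, 206.0]
orientation: [0.553, 0.44, 0.553, -0.44]
contact_force: [-4.6, 0.1, 2.5]
grip_width: 0.4
t 6.9 tcp [624.9 -94.7 206. ] gate-frame [ -3.1  35.7 206. ] F_gb [-4.5   1.17  2.46] grip 0.4
```

View pics/scene6z.png

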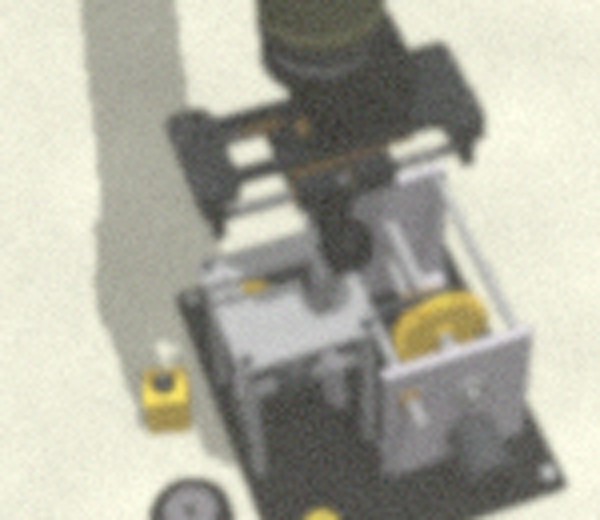

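The knob is at crop (348,242), and "in gear" is expected at about (347,250), so 6 to 9 mm remain. I'll take it in small steps to the stop.

```bash
python3 -m pendant '{"delta_pos": [[0,0.002,0],[0,0.004,0],[0,0.006,0]], "twist": [[0,0,0],[0,0,0],[0,0,0]], "hand": [0,0,0]}'; python3 st.py
```

```text
t: 7.2
eef_pos: [630.2, -93.5, 205.7]
orientation: [0.553, 0.44, 0.554, -0.44]
contact_force: [-3.7, -0.1, -0.3]
grip_width: 0.4
t 7.2 tcp [630.2 -93.5 205.7] gate-frame [  2.3  35.7 205.7] F_gb [-3.67  0.7  -0.29] grip 0.4
```

```bash
python3 -m pendant '{"delta_pos": [[0,0.001,0],[0,0.002,0]], "twist": [[0,0,0],[0,0,0]], "hand": [0,0]}'; python3 st.py
```

```text
t: 7.37
eef_pos: [632.2, -93.1, 205.6]
orientation: [0.553, 0.44, 0.554, -0.44]
contact_force: [-3.1, -0.8, -0.4]
grip_width: 0.4
t 7.37 tcp [632.2 -93.1 205.6] gate-frame [  4.3  35.7 205.6] F_gb [-3.16 -0.1  -0.4 ] grip 0.4
```

```bash
python3 -m pendant '{"delta_pos": [[0,0.001,0],[0,0.002,0]], "twist": [[0,0,0],[0,0,0]], "hand": [0,0]}'; python3 st.py
```

```text
t: 7.53
eef_pos: [633.5, -92.8, 205.6]
orientation: [0.553, 0.44, 0.554, -0.441]
contact_force: [-5.4, -0.6, -0.1]
grip_width: 0.7
t 7.53 tcp [633.5 -92.8 205.6] gate-frame [  5.7  35.6 205.6] F_gb [-5.43  0.64 -0.08] grip 0.7
```

The force is rising at TCP x = 5.7, where the stop was expected (about 5.5). I'll confirm with a little more.

```bash
python3 -m pendant '{"delta_pos": [[0,0.001,0],[0,0.002,0]], "twist": [[0,0,0],[0,0,0]], "hand": [0,0]}'; python3 st.py
```

```text
t: 7.7
eef_pos: [634.1, -92.7, 205.5]
orientation: [0.552, 0.439, 0.555, -0.442]
contact_force: [-11.1, -1.0, 4.1]
grip_width: 0.9
t 7.7 tcp [634.1 -92.7 205.5] gate-frame [  6.3  35.6 205.5] F_gb [-11.05   1.48   4.1 ] grip 0.9
```

At the stop: 11 N and only 0.6 mm of motion for 2 mm commanded. I'll withdraw.

```bash
python3 -m pendant '{"delta_pos": [[0,-0.010,0],[0,-0.040,0],[-0.01,-0.08,0],[-0.03,-0.115,0],[-0.05,-0.15,0]], "twist": [[0,0,0],[0,0,0],[0,0,0],[0,0,0],[0,0,0]], "hand": [0,0,0,0,0]}'; python3 -m pendant '{"delta_pos": [[-0.01,-0.03,0],[-0.02,-0.06,0],[-0.02,-0.06,0],[-0.02,-0.06,0],[-0.02,-0.06,0]], "twist": [[0,0,0],[0,0,0],[0,0,0],[0,0,0],[0,0,0]], "hand": [0,0,0,0,0]}'; python3 - <<'E'
from st import *
show()
for n,(x,y,w,h) in {"scene":(200,140,150,130),"top":(290,135,130,130)}.items():
    c=r.capture(n); i=c["img"][y:y+h,x:x+w,::-1]; i=cv2.resize(i,None,fx=4,fy=4,interpolation=cv2.INTER_CUBIC)
    cv2.imwrite(f"pics/{n}7z.png",cv2.convertScaleAbs(i,alpha=1.7,beta=20)); cv2.imwrite(f"pics/{n}7.png",c["img"][:,:,::-1])
    for P in ([26,36,224],[31,36,224],[34,36,224]): print(n,P,((proj(c,Rz.apply(P)+G)[0]-[x,y])*4).round())
E
```

```text
t: 8.12
eef_pos: [489.0, -126.1, 256.1]
orientation: [0.554, 0.441, 0.553, -0.44]
contact_force: [-0.0, -1.4, 1.3]
grip_width: 0.5
t: 8.53
eef_pos: [432.8, -139.1, 276.5]
orientation: [0.554, 0.441, 0.552, -0.44]
contact_force: [0.4, -0.4, -0.4]
grip_width: 0.4
t 8.53 tcp [ 432.8 -139.1  276.5] gate-frame [-200.3   35.7  276.5] F_gb [ 0.31 -0.43 -0.38] grip 0.4
scene [26, 36, 224] [344. 243.]
scene [31, 36, 224] [346. 249.]
scene [34, 36, 224] [348. 252.]
top [26, 36, 224] [264. 152.]
top [31, 36, 224] [262. 144.]
top [34, 36, 224] [261. 139.]
```

View pics/scene7z.png

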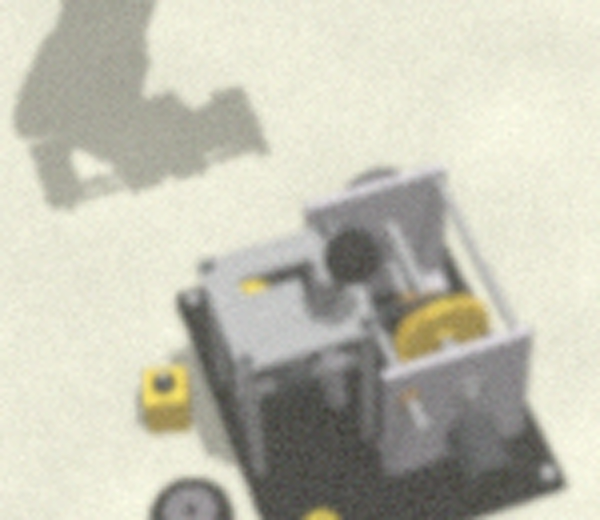

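View pics/top7z.png

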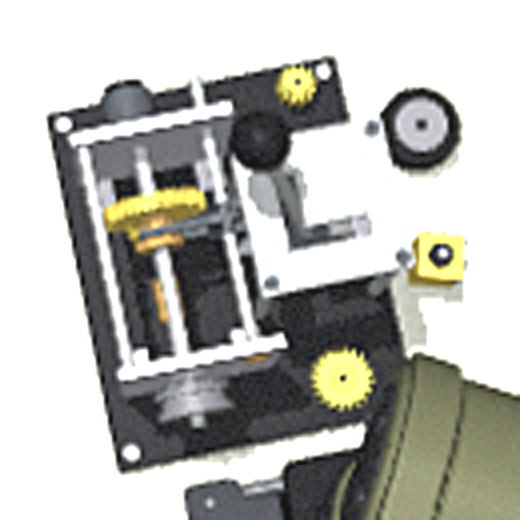

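View pics/top7.png

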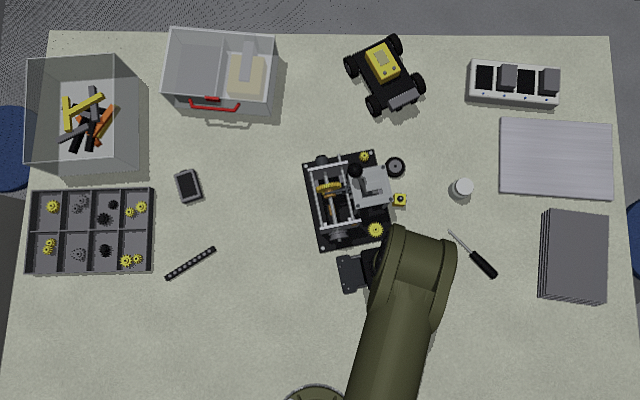

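Top: the knob is at crop (261,139), exactly the predicted fully-home point. Scene: (351,254), against a prediction of (348,252). The loose parts are where they were and the hand is clear, so I'm handing in.

```bash
python3 -c "
from cell import r
print(r.sign_off())"
```

```text
the job is handed in; nothing more can be done
None
```

The lever is in gear, fully home at the end of the second leg, and the job is handed in. The run took about 8.6 s of the 38 s, and no verdict was reported.

- **Pushes:** With shut fingers I pushed the knob along the neutral lane to the bend stop, at about 3 N and 6 to 7 N in all against the stop. I then backed off, went round to its -x side and pushed it along the second leg. The highest reading, at the end stop, was about 12 N (limit 35 N).
- **Lever position:** In the last pictures the knob sits on the predicted fully-home point in the top view. In the scene view it is about one image pixel off, which is within calibration.
- **Loose parts and hand:** By eye, the loose parts look unmoved in the last top picture; I did not measure their positions. The hand was about 200 mm clear, with no contact force above sensor noise.
- **Disagreement:** The bend stop came about 5 mm later than I first predicted, because I had taken the finger to be thicker than it is. I found the stop by force instead. No check failed.

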